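Clamp a plaster dental cast with the bench vise's loose crank

ROBOT

A 6-joint arm with a two-finger parallel gripper is mounted at the origin on the work surface. World frame = base frame: x ahead of the robot, y to its left, z up, the work surface at z = 0. Lengths are in mm, angles in degrees, forces in N, time in s.
With the tool pointing down it reaches from about 350 to 850 mm from the base axis. Payload 8.1 kg.
Tool frame: the origin (TCP) lies between the finger pads; the fingertips stand 22 mm ahead of it and the grasp point (between the pads) lies 3 mm ahead of it; z points along the fingers, y is the direction in which the jaws open and shut (so a half turn about z gives the same grasp; the last joint's range is limited). The gripper opens to 85 mm and grips with 20 to 120 N. Pads are 22 mm wide; open, the fingers measure 114 mm over their backs; the gripper's body (76 mm by 85 mm) begins 54 mm behind the grasp point. The pads swing forward as they close: fully open they stand 13 mm farther back than shut.
Start: joints at [-80.409, 7.471, 85.268, -0, 87.261, -4.893], TCP at [150.09, -580.929, 253.292] pointing down, gripper open.
Joint ranges: [-169.43, 169.43], [-51.17, 129.36], [1.28, 143.12], [-76.62, 256.62], [0, 156.53], [-152.29, 152.29]. Speed limits (degrees/s): [136.94, 136.94, 159.86, 180, 180, 180].

INTERFACE

Orientations are given as [roll, pitch, yaw] about the fixed x, y, z axes, in that order (R = Rz(yaw) Ry(pitch) Rx(roll)).
In Python, from bench import r gives the robot as it stands.
- The arm moves only by the tool drive_tool, never from a script. Its argument "moves" is a list of rows, each a list of 2 entries, a list of its own where there are three numbers: the shift along the world's x, y, z in mm, then the turn about the world's z in degrees. A call has exactly 8 rows; each row is the pose to reach, as a shift and turn from the pose commanded when the call began; what a row does not reach only later rows make up. A row lasts 1/12 s, in which the tool goes at most 41.7 mm and 7.16 degrees, less where a joint would pass 70% of its speed; a pose out of reach is approached as far as the arm can. A call with a gripper value outside its range is refused whole. "fingers" is the finger opening in mm, from 0 to 85.4, set as the call begins (left out, the last holds). The fingers move at their own pace and stop on an object; "squeeze" is the grip in N (left out, the last holds). Time passes only in rows, so rows that repeat a pose let the fingers close, or fill a call up. It gives the time, the measured TCP pose, the force and the opening at its end, in the units of the state.
- r.sense(): the state, without advancing time (a new reading comes with each control period).
- r.snapshot(name): name is "side" or "top"; returns a dict with "pixels" (480x640x3 uint8, red, green, blue), "camera_matrix" (3x3 intrinsics, pixels), "xyz" and "orientation" of the camera in the world. Camera axes: x right, y down, z forward; pixel columns grow to the right and rows downward; lengths in mm; the calibration is good to about 2 mm. A picture is of the moment at which its call begins. There is no depth.
- r.hand_in(): hands the job in, once; it reports no verdict.
The state is a dict: "time": time; "joint_pos": joint angles; "qd": joint speeds; "joint_efforts": joint torques, N m; "tool_pos": TCP position; "tcp_rot": TCP orientation; "ft_force": force on the tool from outside, world axes, zero at the start; "wrist_torque": the same for the moment, N m; "finger_gap": finger opening in mm.
Only numpy, scipy, OpenCV 4.12 (cv2) and the standard library are available. Lean on these libraries where they do the work, as an engineer would, in place of code of your own. Each camera call takes 0.05 s, during which the arm holds its last target.

TASK

Fit the loose crank onto the square drive shaft of the model vise, all the way down, and wind it clockwise until the vise holds the plaster cast firmly between its jaws, with the springy face of the moving jaw pressed fully in and the crank gone stiff. Leave the crank sitting on the shaft and the cast flat in the vise, and do not disturb the spare cast or the jar.

Things in the scene. Friction and masses are not known exactly. Their poses are not given: they have to be found in the camera images.
- shaft (a point): Fixed point on the drive shaft's upright axis, on the flat shoulder (60 mm disc, 75 mm above the bench) on which a fitted crank comes to rest. The grey gear housing below is 84 x 84 mm, 70 mm high. Frame: z up, x along the vise from housing to jaws; it does not turn with the shaft. The shaft turns without end, resists with about 0.25 N m throughout and stays where it is left.
- shaft_tip (a point): Tip of the shaft (greased steel), 25 mm above the shoulder. From the shoulder rises an 18 mm high steel square, 12 x 12 mm; it tapers to 9.5 mm over 3 mm and ends in a round nose 9 mm across, 4 mm high. The angle at which the square stands is random and not given (this frame does not turn with it): see or feel it. A clutch inside the shaft slips above about 0.8 N m.
- socket (a point): Crank (steel, 0.28 kg, lying flat), centre of its hub's underside. Hub: 34 x 34 x 40 mm block, with a 13.6 mm square hole right through along z, all sides along x and y. It goes down the shaft only when the squares agree within about 8 degrees (alike every 90 degrees), else it stays up on the taper, about 20 mm above the shoulder. Fully fitted, this point is at the shaft point.
- hub (a point): Centre of the crank's hub, 20 mm above its underside; axes as the socket's. A flat arm 20 mm wide and 10 mm thick, its underside level with the hub's, goes from the hub along +x to the handle.
- handle (a point): Centre of the crank's handle: an upright black cylinder, 22 mm across, that spins freely on its pin, 67 mm from the hub's axis along the crank's +x. This point is 36 mm above the crank's underside; the handle reaches from 12 to 60 mm above it.
- carriage (a joint): Travel of the vise's moving jaw towards the fixed jaw, m: 0 at the start, up to 0.11. Clockwise turning of the shaft (seen from above) closes it by 30 mm a turn; there are 55 to 71 mm of free travel before both jaws bear on the cast, so it takes about 1.8 to 2.6 turns.
- face (a joint): How far the springy steel face of the moving jaw has been pushed back into the jaw, m: 0 free, 0.006 fully in (hard stop). 4 N per mm. The handle takes about 4 N while the jaw runs free and 5.5 N as the face goes in; then the crank is stiff, and pushes back when held, until the clutch slips at about 12 N at the handle.
- face_front (a point): Centre of the front of that springy face, a steel plate 10 x 74 x 32 mm; 49 mm above the bench, and at the start 100 mm along the vise from the shaft's axis. x points to the fixed jaw.
- stop: Fixed jaw, steel block 30 x 82 x 38 mm on the far end of the vise's bed, pinned at one of several places. Origin at the foot of its inner face, 30 mm above the bench; x points away from the cast.
- cast: The plaster cast of a dental arch, 60 x 64 mm by 34 mm high, 0.22 kg, loose on the vise's bed between the jaws. Origin at the centre of its underside, 30 mm above the bench; its 60 mm side (x) lies along the vise.
- cast2: Spare plaster cast of the same size, loose on the bench beyond the vise, to be left alone. Origin at the centre of its underside.
- jar: White round jar, 64 mm across and 75 mm high, on the bench beyond the vise, to be left alone. Origin at the centre of its underside.

How it is judged:
By the outcome, as a careful person would: the job done as asked, in the order asked, and still so for the second after the job is handed in, with the robot touching nothing.
It also fails if it takes over 64 s, if anything falls off the work surface, if the arm or the gripper's body presses on something with over 40 N, if the wrist force passes 120 N, or if a joint passes its speed limit or range.

## Working session

There is one attempt and no reset: what is moved stays moved. The work goes in short steps, Python scripts to look and compute and a tool call to move; the robot and the scene stay as the last step left them, time stands still between calls to the robot, and variables do not carry over. Pictures are saved under pics/ and viewed, and the job is handed in when it is done.

Besides the shell and the picture viewer there is one more tool, called after "Call:" as name(argument=value, ...), one argument or row to a line, values as JSON. drive_tool: Moves the arm, as the interface text tells. Its arguments: {"type":"object","properties":{"moves":{"type":"array","items":{"type":"array"}},"fingers":{"type":"number"},"squeeze":{"type":"number"}},"required":["moves"]}

```bash
ls; mkdir -p pics; cat > h.py <<'E'
import numpy as np, cv2
from scipy.spatial.transform import Rotation as R
from bench import r
def cam(s):
    return np.array(s["camera_matrix"]),np.array(s["xyz"]),s["orientation"]
def rot(o):
    o=np.array(o)
    return o if o.shape==(3,3) else R.from_euler('xyz',o,degrees=True).as_matrix()
def ray(s,u,v,z):
    K,c,o=cam(s); d=rot(o)@np.linalg.inv(K)@np.array([u,v,1.]); return c+d*(z-c[2])/d[2]
def proj(s,p):
    K,c,o=cam(s); q=K@(rot(o).T@(np.array(p)-c)); return q[:2]/q[2]
E
python3 - <<'E'
from h import *
import pickle
for n in("side","top"):
    s=r.snapshot(n); pickle.dump(s,open(n+"0.pkl","wb")); cv2.imwrite(f"pics/{n}0.png",s["pixels"][:,:,::-1]); print(n,s["camera_matrix"],s["xyz"],s["orientation"])
print(r.sense())
E
```

```text
pics
side [[537.73167545   0.         317.5650942 ]
 [  0.         537.73167545 239.9986927 ]
 [  0.           0.           1.        ]] [ 341.60461357 -800.66381121  593.89264142] [-120.26854692   -0.14055942  -20.97237875]
top [[448.05290398   0.         318.9837183 ]
 [  0.         448.05290398 234.83929346]
 [  0.           0.           1.        ]] [581.86044217  14.72200271 758.58322059] [-175.92971308    1.12842487  -90.30486314]
{'time': 0.1, 'joint_pos': array([-8.04077460e+01,  7.51111648e+00,  8.53224418e+01,  8.84578837e-04,
        8.72614663e+01, -4.89473633e+00]), 'qd': array([ 0.09619592, -0.06359408, -0.13720951, -0.00318027, -0.05526656,
       -0.01226179]), 'joint_efforts': array([ 2.39864530e-04, -5.70955467e+01, -5.01940048e+01, -1.58733164e-04,
        8.26229341e-03,  2.09948394e-05]), 'tool_pos': array([ 150.03036211, -580.47336167,  252.35153206]), 'tcp_rot': array([-1.79905397e+02, -8.98827730e-03,  1.44869399e+01]), 'ft_force': array([ 1.21910457,  0.18255284, -0.37674436]), 'wrist_torque': array([ 0.05697904, -0.01018619,  0.06266674]), 'finger_gap': 85.20462222980517}
```

View pics/top0.png

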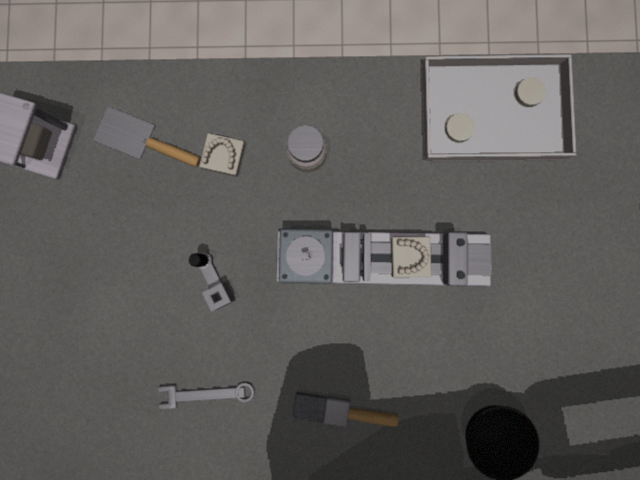

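View pics/side0.png

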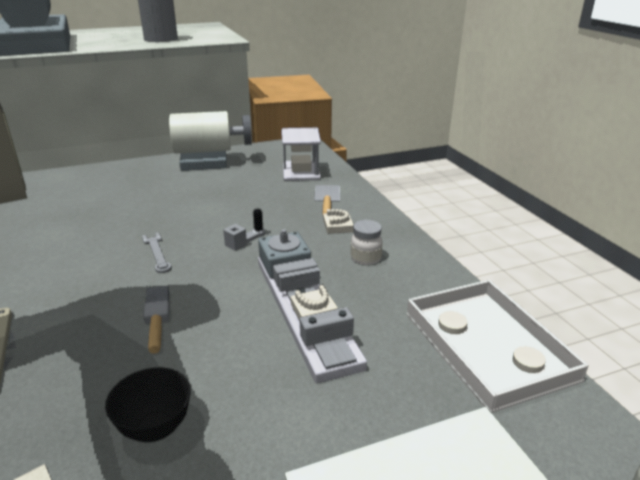

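The top view shows the crank (hub ~ (216,296), handle ~ (199,260)), the shaft at ~(306,255), the vise lying along image-right, the cast at ~(411,257), the spare cast at (222,154) and the jar at (306,145). I'll enlarge the crank and shaft.

```bash
python3 - <<'E'
import cv2
t=cv2.imread("pics/top0.png"); s=cv2.imread("pics/side0.png")
a=cv2.resize(t[225:290,270:345],None,fx=8,fy=8,interpolation=cv2.INTER_CUBIC)
b=cv2.resize(t[240:318,180:245],None,fx=7,fy=7,interpolation=cv2.INTER_CUBIC)
c=cv2.resize(s[200:290,215:325],None,fx=7,fy=6.5,interpolation=cv2.INTER_CUBIC)
for n,i in zip("abc",(a,b,c)):cv2.imwrite(f"pics/crop_{n}.png",cv2.convertScaleAbs(i,alpha=1.5));print(i.shape)
E
```

```text
(520, 600, 3)
(546, 455, 3)
(585, 770, 3)
```

View pics/crop_a.png

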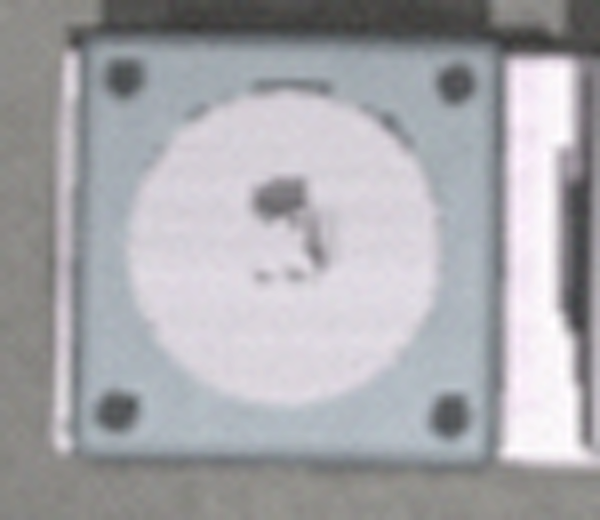

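View pics/crop_b.png

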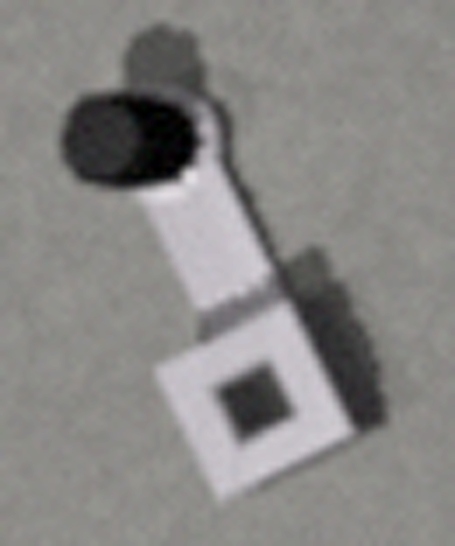

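View pics/crop_c.png

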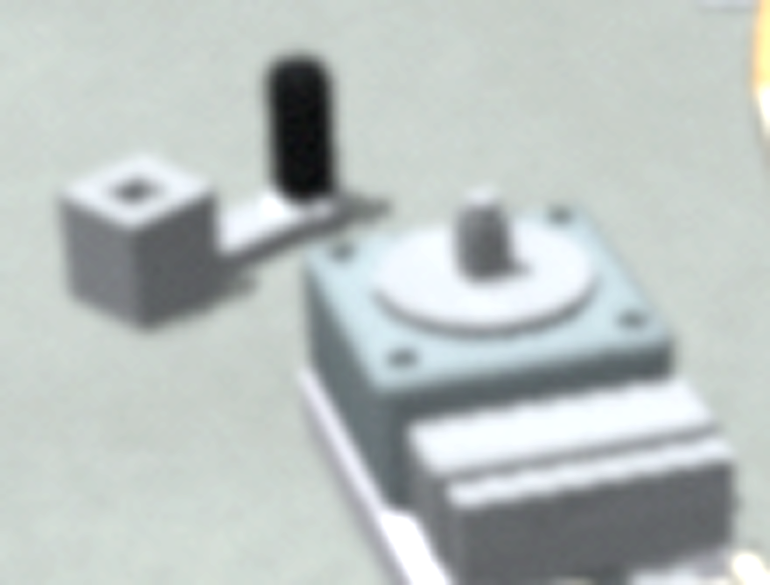

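Crop a shows the shoulder disc centred at crop (284,247), i.e. pixel (305.5,255.9). Crop b shows hub-top corners at (155,368), (222,500), (357,432) and (288,305). Next I'll stretch the contrast around the shaft and compute positions.

```bash
python3 - <<'E'
from h import *; import pickle
T=pickle.load(open("top0.pkl","rb"));S=pickle.load(open("side0.pkl","rb"))
def px(x,y,f,ox,oy): return ((x+.5)/f-.5+ox,(y+.5)/f-.5+oy)
sh=ray(T,*px(284,247,8,270,225),75); print("shaft",sh, "side proj",proj(S,sh))
C=[ray(T,*px(x,y,7,180,240),40) for x,y in((155,368),(222,500),(357,432),(288,305))]
C=np.array(C);print(C.round(1));print("hub",C.mean(0));d=[C[3]-C[2],C[0]-C[1],C[0]-C[3],C[1]-C[2]]
for e in d: print(np.linalg.norm(e),np.degrees(np.arctan2(e[1],e[0])))
# handle top disc centre ~ (105,140) crop b, z=60
h=ray(T,*px(104,140,7,180,240),60);print("handle",h, h-C.mean(0), np.degrees(np.arctan2(*(h-C.mean(0))[1::-1])))
# vise dir: housing corner z=70
P=[ray(T,*px(x,y,8,270,225),70) for x,y in((85,38),(498,42),(498,458),(78,458))];P=np.array(P);print(P.round(1),P.mean(0));e=P[1]-P[0];print(np.degrees(np.arctan2(e[1],e[0])));e=P[2]-P[3];print(np.degrees(np.arctan2(e[1],e[0])))
print(proj(S,P.mean(0)),proj(S,C.mean(0)))
s=cv2.cvtColor(T["pixels"],cv2.COLOR_RGB2GRAY)[242:270,290:322];print(s.min(),s.max())
a=cv2.resize(s,None,fx=18,fy=18,interpolation=cv2.INTER_CUBIC);a=cv2.normalize(a,None,0,255,cv2.NORM_MINMAX);
s=cv2.cvtColor(S["pixels"],cv2.COLOR_RGB2GRAY)[222:256,262:306]
b=cv2.resize(s,None,fx=15,fy=15,interpolation=cv2.INTER_CUBIC);b=cv2.normalize(b,None,0,255,cv2.NORM_MINMAX)
cv2.imwrite("pics/sa.png",a);cv2.imwrite("pics/sb.png",b)
for j in range(246,264): print(cv2.cvtColor(T["pixels"],cv2.COLOR_RGB2GRAY)[j,296:316])
E
```

```text
shaft [599.21994613  49.33961369  75.        ] side proj [283.54160037 240.77218317]
[[542.3 217.   40. ]
 [512.3 201.2  40. ]
 [527.6 170.4  40. ]
 [556.5 186.6  40. ]]
hub [534.6994385  193.79364572  40.        ]
33.098461258516636 29.136560737958458
33.865739939558246 27.73597408430839
33.57634747222876 115.02490940406572
34.35734620195988 116.38343649249903
handle [594.14079812 223.49160975  60.        ] [59.44135961 29.69796403 20.        ] 26.547531835266575
[[639.9  87.9  70. ]
 [638.6   8.2  70. ]
 [558.8   8.8  70. ]
 [559.2  89.2  70. ]] [599.12268272  48.53322591  70.        ]
-90.954850377331
-90.26714292344997
[283.6994855 243.236545 ] [234.12776367 228.2692065 ]
74 149
[138 139 139 138 139 140 138 137 137 138 138 137 138 138 138 139 138 138
 137 139]
[138 141 142 141 143 139 137 127 110 107 108 107 126 140 140 142 139 141
 142 142]
[142 144 141 142 142 127 110  95  90  87  87  90 122 143 143 142 143 143
 144 146]
[141 141 142 143 142 120  89  84  85  83  83  87 118 140 143 142 142 144
 144 141]
[139 137 141 142 138 115  83  74  77  76  76  81 112 134 137 138 140 141
 14
[... 385 characters left out ...]
33 105  97 119 129 136 142
 143 143]
[142 143 141 141 141 142 143 143 142 143 143 138 109  83 108 128 136 143
 139 142]
[142 143 144 143 143 142 141 146 144 143 145 146 133  97 105 129 137 143
 144 146]
[146 141 144 145 143 139 137 143 145 135 129 134 141 119 119 138 145 146
 145 145]
[146 148 146 146 145 136 114 122 136 133 113 114 131 132 138 147 148 146
 148 147]
[146 144 146 146 146 142 132 133 142 142 135 134 140 138 145 146 146 145
 147 147]
[146 145 145 145 146 146 144 146 146 147 145 144 147 145 147 146 147 146
 144 146]
[143 145 144 145 144 144 146 145 146 148 147 144 146 145 146 145 146 146
 145 147]
[143 144 141 142 145 142 143 144 144 142 144 145 145 144 144 145 146 146
 144 144]
```

View pics/sa.png

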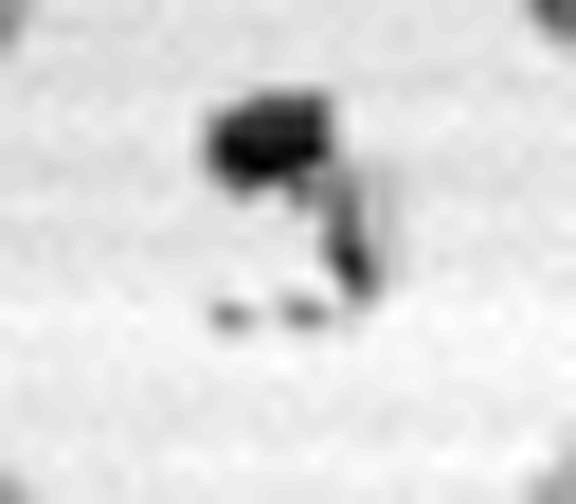

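View pics/sb.png

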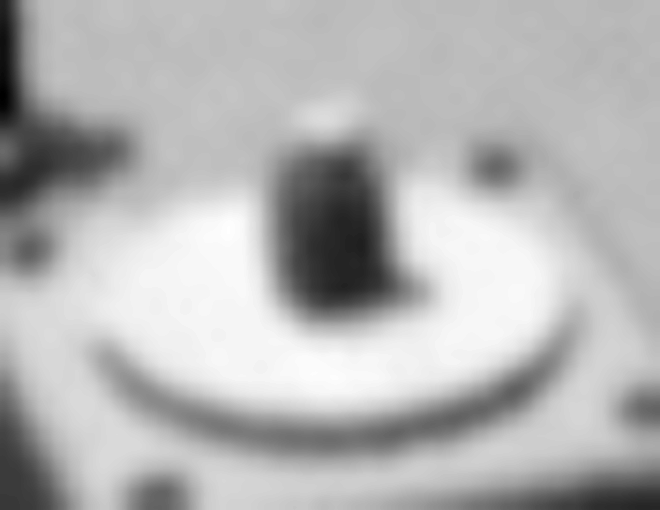

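Hub top centre is about (534.7,193.8) with the crank yaw near 27°. The shaft is at about (599.2,49.1), and its square looks roughly aligned with the world axes. The side-view reprojections agree to about 1 px. Now I'll move towards the crank.

Call:
drive_tool(
  moves=[
    [[36,36,0],2],
    [[70,70,0],4],
    [[100,100,0],6],
    [[128,130,0],8],
    [[150,164,0],10],
    [[170,200,0],12],
    [[188,236,0],12.5],
    [[206,272,0],12.5],
  ],
  fingers=60,
)

```text
time: 0.77
tool_pos: [351.6, -316.7, 252.8]
tcp_rot: [-180.0, 0.0, 27.0]
ft_force: [0.8, -0.6, -0.2]
finger_gap: 60.2
```

Call:
drive_tool(
  moves=[
    [[16,36,0],0],
    [[32,72,0],0],
    [[48,108,0],0],
    [[64,144,0],0],
    [[80,180,0],0],
    [[96,216,0],0],
    [[112,252,0],0],
    [[128,288,0],0],
  ],
)

```text
time: 1.43
tool_pos: [479.3, -28.7, 253.1]
tcp_rot: [-180.0, 0.0, 27.0]
ft_force: [0.9, -1.2, 0.7]
finger_gap: 59.8
```

Call:
drive_tool(
  moves=[
    [[12,36,0],0],
    [[24,72,-15],0],
    [[36,108,-35],0],
    [[43,144,-55],0],
    [[48,180,-75],0],
    [[50,205,-100],0],
    [[50.5,214.7,-130],0],
    [[50.5,214.7,-140],0],
  ],
)

```text
time: 2.1
tool_pos: [526.4, 185.8, 108.1]
tcp_rot: [-179.9, 0.4, 27.2]
ft_force: [-0.3, 0.8, -0.7]
finger_gap: 60.1
```

Call:
drive_tool(
  moves=[
    [[0,0,-15],0],
    [[0,0,-35],0],
    [[0,0,-55],0],
    [[0,0,-70],0],
    [[0,0,-80],0],
    [[0,0,-80],0],
    [[0,0,-80],0],
    [[0,0,-80],0],
  ],
)

```text
time: 2.77
tool_pos: [530.6, 183.8, 34.6]
tcp_rot: [180.0, -0.1, 27.0]
ft_force: [0.0, 0.6, -0.4]
finger_gap: 59.8
```

```bash
python3 - <<'E'
from h import *
for n,(x0,y0,x1,y1) in(("side",(190,180,290,280)),("top",(150,220,290,340))):
    s=r.snapshot(n);c=s["pixels"][y0:y1,x0:x1,::-1]; cv2.imwrite(f"pics/{n}1.png",cv2.convertScaleAbs(cv2.resize(c,None,fx=5,fy=5,interpolation=cv2.INTER_CUBIC),alpha=1.4))
E
```

```text
(no output)
```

View pics/side1.png

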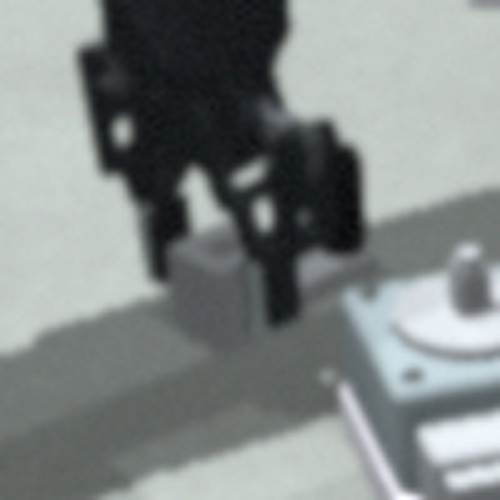

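View pics/top1.png

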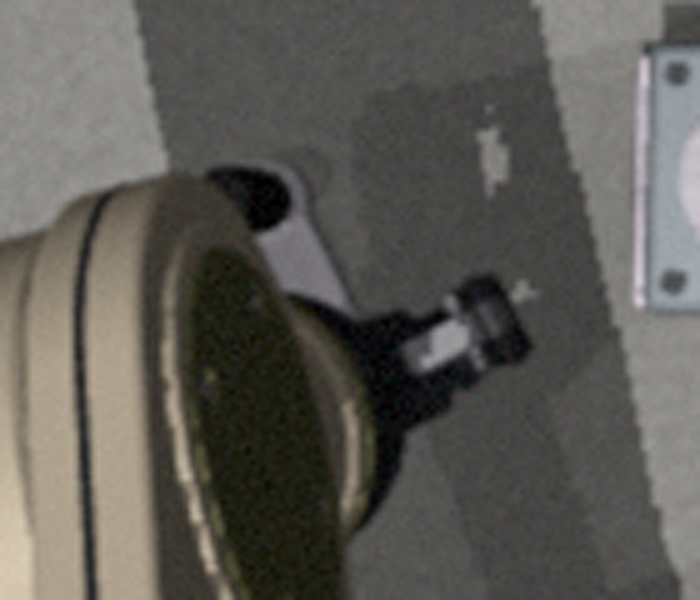

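The pictures show the fingers straddling the hub, about 10 mm short in y. I'll correct that and close.

Call:
drive_tool(
  moves=[
    [[2,5,0],0],
    [[4,10,-1],0],
    [[4,10,-2],0],
    [[4,10,-2],0],
    [[4,10,-2],0],
    [[4,10,-2],0],
    [[4,10,-2],0],
    [[4,10,-2],0],
  ],
)

```text
time: 3.53
tool_pos: [533.6, 193.9, 31.3]
tcp_rot: [180.0, 0.0, 27.0]
ft_force: [0.2, 0.3, 1.4]
finger_gap: 60.1
```

Call:
drive_tool(
  moves=[
    [[0,0,0],0],
    [[0,0,0],0],
    [[0,0,0],0],
    [[0,0,0],0],
    [[0,0,0],0],
    [[0,0,0],0],
    [[0,0,0],0],
    [[0,0,0],0],
  ],
  fingers=20,
  squeeze=60,
)

```text
time: 4.2
tool_pos: [533.9, 193.9, 31.6]
tcp_rot: [180.0, -0.0, 27.0]
ft_force: [0.3, -1.7, 3.6]
finger_gap: 33.1
```

Call:
drive_tool(
  moves=[
    [[0,0,10],0],
    [[0,0,30],0],
    [[0,0,55],0],
    [[0,0,80],0],
    [[0,0,105],0],
    [[0,0,115],0],
    [[5,-10,115],-4],
    [[15,-30,115],-8],
  ],
)

```text
time: 4.87
tool_pos: [548.2, 165.6, 147.0]
tcp_rot: [-179.9, -0.1, 19.0]
ft_force: [-0.5, 0.1, -2.8]
finger_gap: 32.9
```

Call:
drive_tool(
  moves=[
    [[8,-18,0],-4],
    [[20,-44,0],-9],
    [[32,-72,0],-14],
    [[42,-92,0],-18],
    [[48,-107,0],-20.5],
    [[49.6,-113,0],-21],
    [[49.6,-114.8,0],-21],
    [[49.6,-114.8,0],-21],
  ],
)

```text
time: 5.53
tool_pos: [597.5, 49.3, 145.5]
tcp_rot: [-180.0, 0.1, -2.0]
ft_force: [-0.8, -1.5, -2.6]
finger_gap: 32.9
```

```bash
python3 - <<'E'
from h import *; import pickle
q=r.sense();print(q["tool_pos"],q["tcp_rot"],q["ft_force"],q["finger_gap"],q["joint_pos"])
s=r.snapshot("side");pickle.dump(s,open("side2.pkl","wb"))
c=s["pixels"][170:280,230:350,::-1]; cv2.imwrite("pics/side2.png",cv2.convertScaleAbs(cv2.resize(c,None,fx=6,fy=5.4,interpolation=cv2.INTER_CUBIC),alpha=1.6))
t=r.snapshot("top");cv2.imwrite("pics/top2.png",cv2.resize(t["pixels"][180:320,200:400,::-1],None,fx=4,fy=4,interpolation=cv2.INTER_CUBIC))
E
```

```text
[597.50365335  49.31922629 145.50175871] [-1.79979722e+02  9.19052628e-02 -1.96137324e+00] [-0.8121386  -1.453699   -2.58088091] 32.88356553643096 [-1.93633337e-01  1.17118036e+01  9.20211446e+01  2.37741606e-02
  7.63582889e+01  9.17621306e+01]
```

View pics/side2.png

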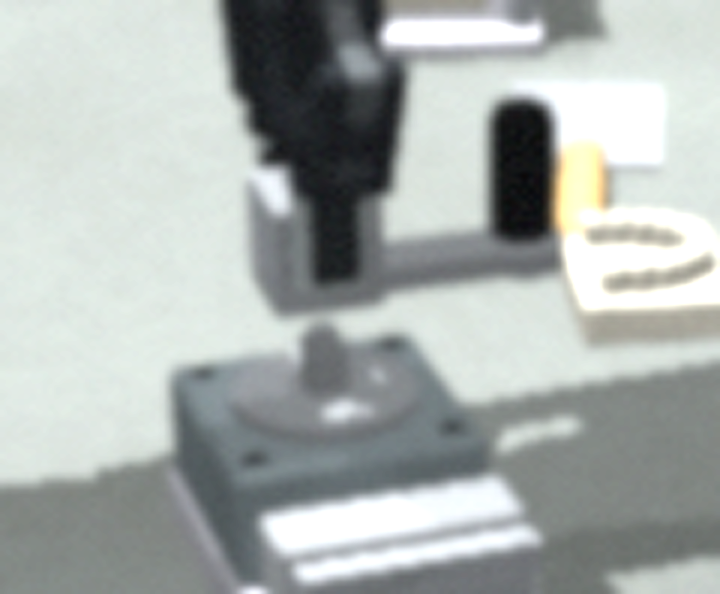

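View pics/top2.png

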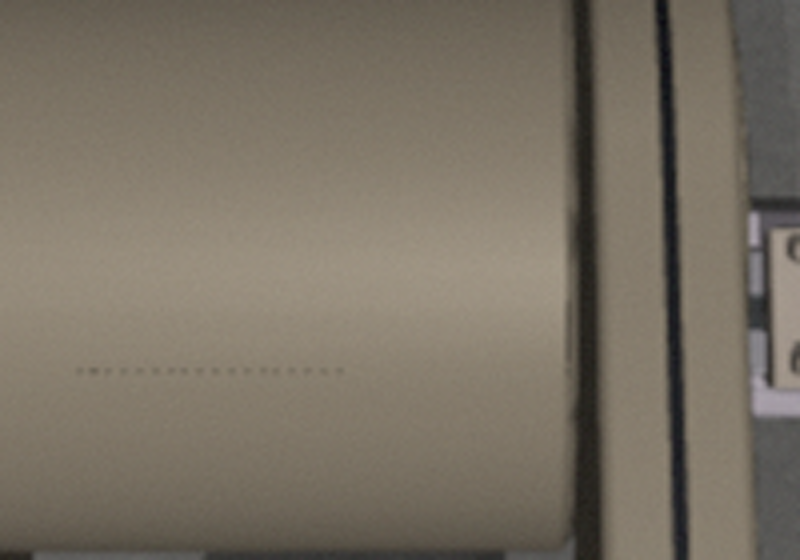

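The side view shows the crank level above the shaft, with the hub's lower front edge at crop (280,312)–(382,300) and the shaft nose at (320,328). I'll compare those with the model.

```bash
python3 - <<'E'
from h import *; import pickle
S=pickle.load(open("side2.pkl","rb"))
q=lambda p:(lambda w:((w[0]-230+.5)*6-.5,(w[1]-170+.5)*5.4-.5))(proj(S,p))
c=np.array([598.2,49.3,113.9]);Rz=R.from_euler('z',-2,degrees=True).as_matrix()
for d in((-17,-17,0),(17,-17,0),(-17,-17,40),(17,-17,40),(-17,17,40)):print(d,np.round(q(c+Rz@np.array(d)),0))
for p in((599.2,49.1,100),(599.2,49.1,75)):print(np.round(q(p),0))
for a in (0,90,180,270):
    for z in(75,):print(a,np.round(q(np.array([599.2,49.1,z])+30*np.array([np.cos(np.radians(a)),np.sin(np.radians(a)),0]))))
for b in(-20,-10,-2,5,10,20,30,40):
    Q=R.from_euler('z',b,degrees=True).as_matrix();print(b,[np.round(q(np.array([599.2,49.1,84])+Q@np.array(d)))[0] for d in((-6,-6,0),(6,-6,0),(-6,6,0),(6,6,0))])
for i,n in ((S,"b"),): 
    g=cv2.cvtColor(i["pixels"],cv2.COLOR_RGB2GRAY)[226:248,268:304]
    cv2.imwrite("pics/sh2.png",cv2.normalize(cv2.resize(g,None,fx=18,fy=18,interpolation=cv2.INTER_CUBIC),None,0,255,cv2.NORM_MINMAX)); print(g[:,6:26])
E
```

```text
(-17, -17, 0) [279. 318.]
(17, -17, 0) [385. 303.]
(-17, -17, 40) [274. 213.]
(17, -17, 40) [382. 199.]
(-17, 17, 40) [245. 171.]
[322. 323.]
[324. 385.]
0 [413. 370.]
90 [296. 346.]
180 [233. 400.]
270 [354. 426.]
-20 [np.float64(303.0), np.float64(341.0), np.float64(305.0), np.float64(343.0)]
-10 [np.float64(307.0), np.float64(345.0), np.float64(302.0), np.float64(339.0)]
-2 [np.float64(310.0), np.float64(347.0), np.float64(300.0), np.float64(336.0)]
5 [np.float64(313.0), np.float64(348.0), np.float64(298.0), np.float64(333.0)]
10 [np.float64(315.0), np.float64(349.0), np.float64(297.0), np.float64(331.0)]
20 [np.float64(320.0), np.float64(350.0), np.float64(296.0), np.float64(326.0)]
30 [np.float64(324.0), np.float64(350.0), np.float64(296.0), np.float64(322.0)]
40 [np.float64(329.0), np.float64(349.0), np.float64(297.0), np.float64(317.0)]
[[118  96  78  72  73  73  73  73  74  76  76  78  79  84  86  89  94  99
  105 118]
 [131 110  90  82  81  83  85  85  88  91  94  98 104 109 113 116 120 124
  129 134]
 [138 125 110 101 103 106 108 108 107 108 110 117 125 130 133 134 136 137

[... 926 characters left out ...]
  85  94
  107 108]
 [ 99  99  98  97  90  84  74  66  65  67  66  65  66  72  78  85  86  91
  100 104]
 [ 99  99  98  95  90  86  75  68  65  66  65  68  69  72  79  85  86  88
   90  92]
 [ 97  97  97  95  89  86  79  74  70  70  72  73  74  79  84  85  85  85
   86  87]
 [ 92  93  93  91  87  86  84  80  77  77  80  85  92  96  96  92  88  87
   86  86]
 [ 87  88  88  88  87  87  86  85  85  87  96 106 119 124 119 107 100  96
   91  88]
 [ 86  86  85  87  86  85  86  88  88  99 117 131 140 141 136 123 116 107
   95  88]
 [ 85  84  86  86  86  85  85  86  89 104 126 140 145 141 130 119 114 108
   96  87]
 [ 81  81  84  85  86  86  86  87  89  99 116 125 127 121 106 101  97  94
   87  82]]
```

View pics/sh2.png

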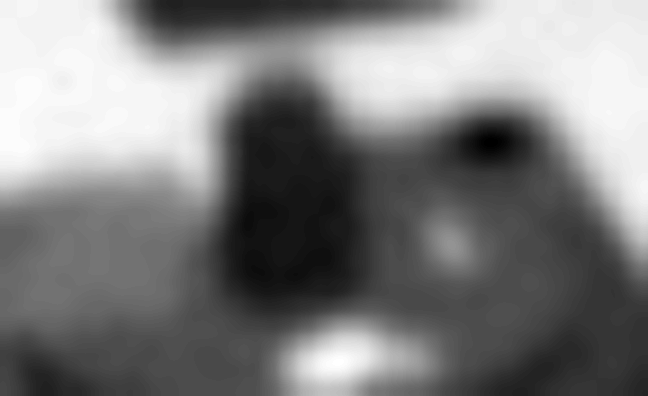

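Call:
drive_tool(
  moves=[
    [[1,0,-4],0],
    [[1,0,-8],0],
    [[1,0,-12],0],
    [[1,0,-15],0],
    [[1,0,-17],0],
    [[1,0,-19],0],
    [[1,0,-21],0],
    [[1,0,-22],0],
  ],
)

```text
time: 6.3
tool_pos: [599.1, 49.0, 124.1]
tcp_rot: [180.0, 0.0, -2.0]
ft_force: [-1.3, -1.9, 0.5]
finger_gap: 33.0
```

Call:
drive_tool(
  moves=[
    [[0,0,-1],0],
    [[0,0,-2],0],
    [[0,0,-3],0],
    [[0,0,-4],0],
    [[0,0,-5],0],
    [[0,0,-6],0],
    [[0,0,-7],0],
    [[0,0,-8],0],
  ],
)

```text
time: 6.97
tool_pos: [598.7, 48.7, 115.9]
tcp_rot: [180.0, 0.1, -2.0]
ft_force: [-4.2, -4.1, -0.2]
finger_gap: 33.2
```

Call:
drive_tool(
  moves=[
    [[0,0,-2],0],
    [[0,0,-4],0],
    [[0,0,-6],0],
    [[0,0,-7.5],0],
    [[0,0,-8.5],0],
    [[0,0,-9.5],0],
    [[0,0,-10],0],
    [[0,0,-10],0],
  ],
)

```text
time: 7.63
tool_pos: [598.6, 48.6, 106.6]
tcp_rot: [179.9, 0.1, -2.0]
ft_force: [-8.3, -5.6, 5.5]
finger_gap: 33.3
```

```bash
python3 - <<'E'
from h import *; import pickle
q=r.sense();print(q["tool_pos"],q["ft_force"],q["wrist_torque"])
s=r.snapshot("side")
c=s["pixels"][170:280,230:350,::-1]; cv2.imwrite("pics/side3.png",cv2.convertScaleAbs(cv2.resize(c,None,fx=6,fy=5.4,interpolation=cv2.INTER_CUBIC),alpha=1.6))
E
```

```text
[598.60606978  48.58333913 106.58672301] [-8.33066985 -5.60574736  5.49820662] [-0.79010194  1.38723249  0.05182791]
```

View pics/side3.png

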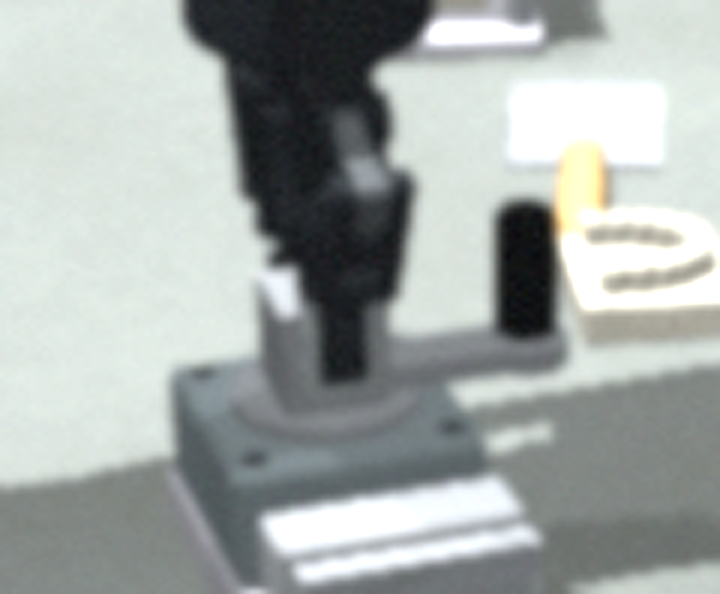

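The side view shows the hub sitting on the shoulder disc, with a contact force of 5.5 N upwards at the expected height. I'll release it and move over to the handle.

Call:
drive_tool(
  moves=[
    [[0,0,0],0],
    [[0,0,0],0],
    [[0,0,0],0],
    [[0,0,2],0],
    [[0,0,15],0],
    [[0,0,35],0],
    [[0,0,55],0],
    [[0,0,65],0],
  ],
  fingers=50,
)

```text
time: 8.35
tool_pos: [600.8, 49.3, 175.4]
tcp_rot: [-180.0, -0.3, -2.0]
ft_force: [0.4, -0.5, 0.4]
finger_gap: 50.0
```

Call:
drive_tool(
  moves=[
    [[15,0,0],0],
    [[35,-1,0],0],
    [[55,-2,0],0],
    [[67,-2,0],0],
    [[67,-2,-10],0],
    [[67,-2,-30],0],
    [[67,-2,-45],0],
    [[67,-2,-50],0],
  ],
)

```text
time: 9.02
tool_pos: [663.6, 47.3, 117.1]
tcp_rot: [180.0, 0.3, -2.0]
ft_force: [-0.7, 0.2, -0.4]
finger_gap: 50.0
```

```bash
python3 - <<'E'
from h import *; import pickle
q=r.sense();print(q["tool_pos"],q["ft_force"],q["wrist_torque"],q["finger_gap"])
s=r.snapshot("side");pickle.dump(s,open("side4.pkl","wb"))
c=s["pixels"][170:280,230:350,::-1]; cv2.imwrite("pics/side4.png",cv2.convertScaleAbs(cv2.resize(c,None,fx=6,fy=5.4,interpolation=cv2.INTER_CUBIC),alpha=1.6))
E
```

```text
[663.57289405  47.26059849 117.11491649] [-0.7350508   0.18116224 -0.37867008] [-0.01538896  0.02868423 -0.00471191] 49.97371696822913
```

View pics/side4.png

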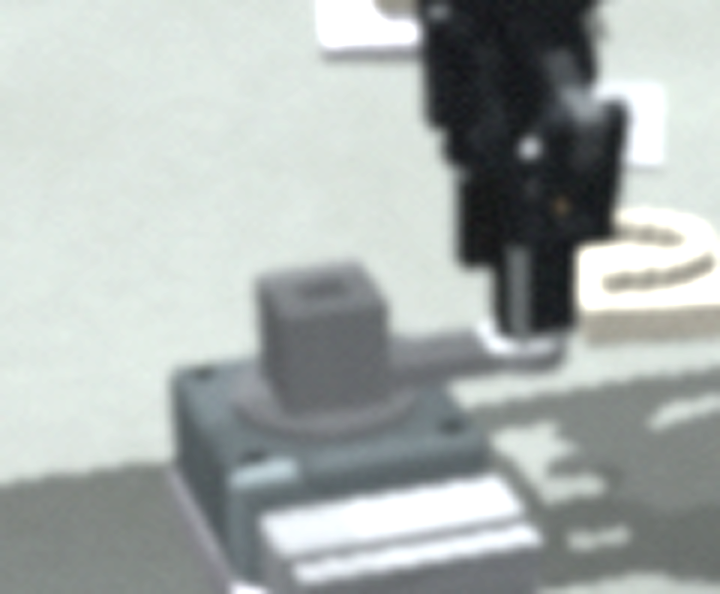

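The side view shows the crank seated on the disc and the fingers around the handle. Next I'll close on it.

Call:
drive_tool(
  moves=[
    [[1,0,0],0],
    [[2,0,0],0],
    [[2,0,0],0],
    [[2,0,0],0],
    [[2,0,0],0],
    [[2,0,0],0],
    [[2,0,0],0],
    [[2,0,0],0],
  ],
  fingers=12,
  squeeze=60,
)

```text
time: 9.73
tool_pos: [669.0, 47.2, 122.4]
tcp_rot: [-180.0, -0.1, -2.0]
ft_force: [0.9, -0.3, 5.1]
finger_gap: 20.6
```

```bash
python3 - <<'E'
from h import *
q=r.sense();print(q["tool_pos"],q["tcp_rot"],q["ft_force"],q["finger_gap"],q["joint_pos"])
# circle from angle a0=-2 clockwise
a0=-2
for st in (-2,-82,-172,-262,-352):
  print(st,[ (round(67*(np.cos(np.radians(st-k))-np.cos(np.radians(st))),1),round(67*(np.sin(np.radians(st-k))-np.sin(np.radians(st))),1)) for k in (11.25*np.arange(1,9) if st!=-2 else 10*np.arange(1,9))])
E
```

```text
[669.02394711  47.17474507 122.36806086] [-1.79994731e+02 -1.19267000e-01 -2.01485553e+00] [ 0.85723842 -0.34838504  5.07929646] 20.58872857216884 [-3.45720351e-01  2.32012979e+01  8.06377227e+01  1.84703380e-03
  7.60416095e+01  9.16686860e+01]
-2 [(np.float64(-1.4), np.float64(-11.6)), (np.float64(-4.8), np.float64(-22.8)), (np.float64(-10.1), np.float64(-33.2)), (np.float64(-17.2), np.float64(-42.5)), (np.float64(-25.7), np.float64(-50.5)), (np.float64(-35.5), np.float64(-56.8)), (np.float64(-46.3), np.float64(-61.4)), (np.float64(-57.6), np.float64(-64.0))]
-82 [(np.float64(-13.1), np.float64(-0.5)), (np.float64(-26.1), np.float64(1.5)), (np.float64(-38.4), np.float64(6.0)), (np.float64(-49.6), np.float64(12.8)), (np.float64(-59.3), np.float64(21.7)), (np.float64(-67.1), np.float64(32.3)), (np.float64(-72.6), np.float64(44.3)), (np.float64(-75.7), np.float64(57.0))]
-172 [(np.float64(-0.5), np.float64(13.1)), (np.float64(1.5), np.float64(26.1)), (np.float64(6.0), np.float64(38.4)), (np.float64(12.8), np.float64(49.6)), (np.float64(21.7), np.float64(59.3)), (np.float64(32.3), np.float64(67.1)), (np.float64(44.3), np.float64(72.6)), (np.float64(57.0), np.float64(75.7))]
-262 [(np.float64(13.1), np.float64(0.5)), (np.float64(26.1), np.float64(-1.5)), (np.float64(38.4), np.float64(-6.0)), (np.float64(49.6), np.float64(-12.8)), (np.float64(59.3), np.float64(-21.7)), (np.float64(67.1), np.float64(-32.3)), (np.float64(72.6), np.float64(-44.3)), (np.float64(75.7), np.float64(-57.0))]
-352 [(np.float64(0.5), np.float64(-13.1)), (np.float64(-1.5), np.float64(-26.1)), (np.float64(-6.0), np.float64(-38.4)), (np.float64(-12.8), np.float64(-49.6)), (np.float64(-21.7), np.float64(-59.3)), (np.float64(-32.3), np.float64(-67.1)), (np.float64(-44.3), np.float64(-72.6)), (np.float64(-57.0), np.float64(-75.7))]
```

Call:
drive_tool(
  moves=[
    [[-1.4,-11.6,0],0],
    [[-4.8,-22.8,0],0],
    [[-10.1,-33.2,0],0],
    [[-17.2,-42.5,0],0],
    [[-25.7,-50.5,0],0],
    [[-35.5,-56.8,0],0],
    [[-46.3,-61.4,0],0],
    [[-57.6,-64,0],0],
  ],
)

```text
time: 10.4
tool_pos: [611.9, -18.0, 122.6]
tcp_rot: [180.0, -0.3, -2.0]
ft_force: [5.8, -0.5, 2.6]
finger_gap: 20.6
```

```bash
python3 - <<'E'
from h import *; import pickle
q=r.sense();print(q["tool_pos"],q["tcp_rot"],q["ft_force"],q["wrist_torque"],q["finger_gap"])
s=r.snapshot("side");pickle.dump(s,open("side5.pkl","wb"))
c=s["pixels"][170:330,230:390,::-1]; cv2.imwrite("pics/side5.png",cv2.convertScaleAbs(cv2.resize(c,None,fx=3.7,fy=3.7,interpolation=cv2.INTER_CUBIC),alpha=1.6))
E
```

```text
[611.94659946 -17.95140871 122.59879771] [179.96729271  -0.25371322  -2.04872623] [ 5.78927776 -0.54054407  2.5704786 ] [ 0.18224593 -0.89786412 -0.02071808] 20.55332137064804
```

View pics/side5.png

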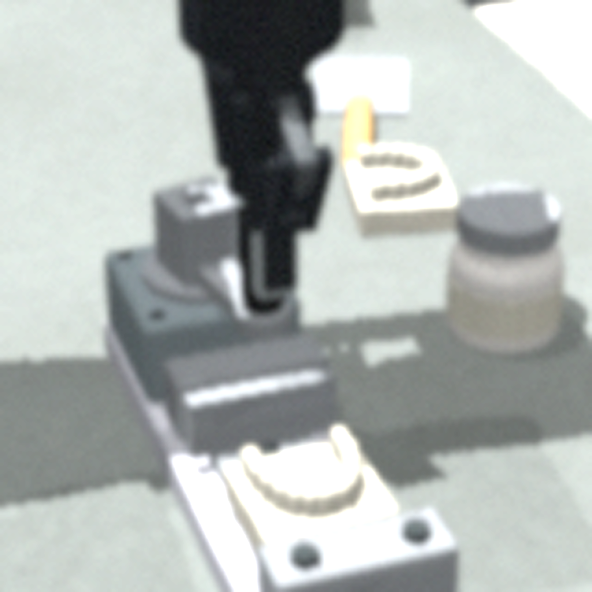

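The crank has turned about 80° and is still seated, and the jaw has advanced. I'll continue in quarter turns.

Call:
drive_tool(
  moves=[
    [[-13.1,-0.5,0],0],
    [[-26.1,1.5,0],0],
    [[-38.4,6,0],0],
    [[-49.6,12.8,0],0],
    [[-59.3,21.7,0],0],
    [[-67.1,32.3,0],0],
    [[-72.6,44.3,0],0],
    [[-75.7,57,0],0],
  ],
)

```text
time: 11.12
tool_pos: [535.2, 38.8, 122.4]
tcp_rot: [179.8, -0.1, -2.1]
ft_force: [1.5, -7.2, 6.2]
finger_gap: 20.9
```

Call:
drive_tool(
  moves=[
    [[-0.5,13.1,0],0],
    [[1.5,26.1,0],0],
    [[6,38.4,0],0],
    [[12.8,49.6,0],0],
    [[21.7,59.3,0],0],
    [[32.3,67.1,0],0],
    [[44.3,72.6,0],0],
    [[57,75.7,0],0],
  ],
)

```text
time: 11.78
tool_pos: [591.8, 115.1, 122.1]
tcp_rot: [179.9, 0.1, -2.0]
ft_force: [-7.7, -8.2, 12.6]
finger_gap: 20.4
```

Call:
drive_tool(
  moves=[
    [[13.1,0.5,0],0],
    [[26.1,-1.5,0],0],
    [[38.4,-6,0],0],
    [[49.6,-12.8,0],0],
    [[59.3,-21.7,0],0],
    [[67.1,-32.3,0],0],
    [[72.6,-44.3,0],0],
    [[75.7,-57,0],0],
  ],
)

```text
time: 12.45
tool_pos: [668.0, 60.5, 122.1]
tcp_rot: [-179.8, 0.0, -1.9]
ft_force: [-4.7, 7.7, 7.9]
finger_gap: 20.5
```

```bash
python3 - <<'E'
from h import *; import pickle
q=r.sense();print(q["tool_pos"],q["tcp_rot"],q["ft_force"],q["wrist_torque"],q["finger_gap"])
s=r.snapshot("side");pickle.dump(s,open("side6.pkl","wb"))
c=s["pixels"][170:330,230:390,::-1]; cv2.imwrite("pics/side6.png",cv2.convertScaleAbs(cv2.resize(c,None,fx=3.7,fy=3.7,interpolation=cv2.INTER_CUBIC),alpha=1.6))
E
```

```text
[668.00526619  60.45001456 122.1367625 ] [-1.79835033e+02  1.33095764e-02 -1.94865958e+00] [-4.67262521  7.72976059  7.91768423] [ 1.37808897  0.85331361 -0.06719051] 20.49639815709362
```

View pics/side6.png

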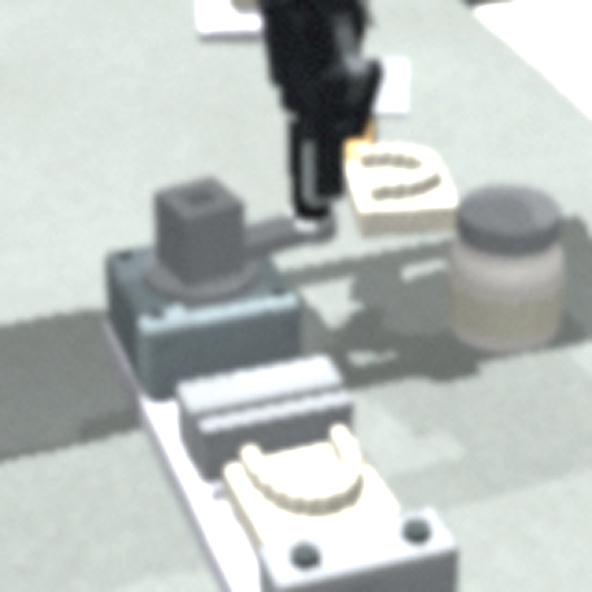

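Call:
drive_tool(
  moves=[
    [[0.5,-13.1,0],0],
    [[-1.5,-26.1,0],0],
    [[-6,-38.4,0],0],
    [[-12.8,-49.6,0],0],
    [[-21.7,-59.3,0],0],
    [[-32.3,-67.1,0],0],
    [[-44.3,-72.6,0],0],
    [[-57,-75.7,0],0],
  ],
)

```text
time: 13.17
tool_pos: [611.9, -18.0, 122.5]
tcp_rot: [180.0, -0.2, -2.1]
ft_force: [5.1, -0.4, 3.4]
finger_gap: 20.5
```

Call:
drive_tool(
  moves=[
    [[-13.1,-0.5,0],0],
    [[-26.1,1.5,0],0],
    [[-38.4,6,0],0],
    [[-49.6,12.8,0],0],
    [[-59.3,21.7,0],0],
    [[-67.1,32.3,0],0],
    [[-72.6,44.3,0],0],
    [[-75.7,57,0],0],
  ],
)

```text
time: 13.83
tool_pos: [535.1, 39.0, 122.2]
tcp_rot: [179.9, -0.1, -2.1]
ft_force: [2.0, -5.1, 5.8]
finger_gap: 20.8
```

Call:
drive_tool(
  moves=[
    [[-0.5,13.1,0],0],
    [[1.5,26.1,0],0],
    [[6,38.4,0],0],
    [[12.8,49.6,0],0],
    [[21.7,59.3,0],0],
    [[32.3,67.1,0],0],
    [[44.3,72.6,0],0],
    [[57,75.7,0],0],
  ],
)

```text
time: 14.5
tool_pos: [591.8, 115.1, 122.0]
tcp_rot: [179.9, 0.1, -2.0]
ft_force: [-7.3, -7.5, 11.9]
finger_gap: 20.5
```

```bash
python3 - <<'E'
from h import *; import pickle
q=r.sense();print(q["tool_pos"],q["tcp_rot"],q["ft_force"],q["wrist_torque"],q["finger_gap"])
s=r.snapshot("side");pickle.dump(s,open("side7.pkl","wb"))
c=s["pixels"][170:330,230:390,::-1]; cv2.imwrite("pics/side7.png",cv2.convertScaleAbs(cv2.resize(c,None,fx=3.7,fy=3.7,interpolation=cv2.INTER_CUBIC),alpha=1.6))
E
```

```text
[591.8311439  115.09107618 121.96794096] [ 1.79853723e+02  8.93112861e-02 -1.99136827e+00] [-7.30999978 -7.50617289 11.93346248] [-1.92284404e+00  1.21011440e+00  1.20976997e-03] 20.458901213892464
```

View pics/side7.png

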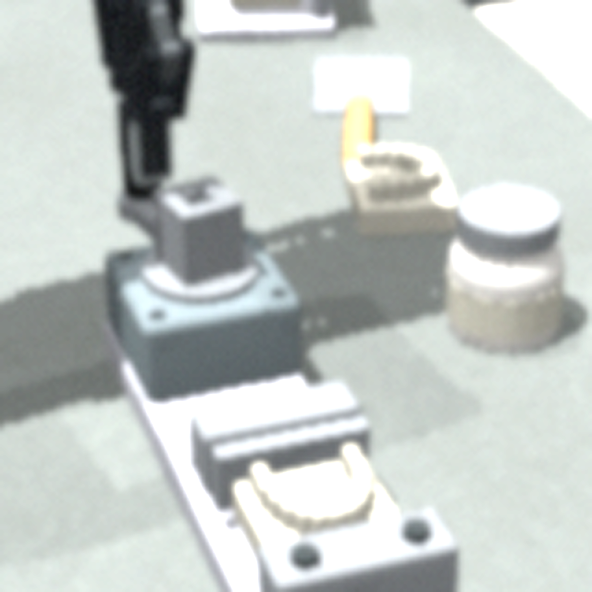

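The jaw is now pushing the cast, and a small gap to the fixed jaw remains. I'll go slower from here.

Call:
drive_tool(
  moves=[
    [[6.6,0.6,0],0],
    [[13.1,0.5,0],0],
    [[19.7,-0.2,0],0],
    [[26.1,-1.5,0],0],
    [[32.4,-3.5,0],0],
    [[38.4,-6,0],0],
    [[44.2,-9.2,0],0],
    [[49.6,-12.8,0],0],
  ],
)

```text
time: 15.22
tool_pos: [640.7, 103.5, 121.8]
tcp_rot: [-180.0, 0.2, -2.0]
ft_force: [-8.7, 2.2, 11.3]
finger_gap: 20.2
```

Call:
drive_tool(
  moves=[
    [[5.1,-4.2,0],0],
    [[9.7,-8.9,0],0],
    [[13.9,-14,0],0],
    [[17.5,-19.5,0],0],
    [[20.5,-25.4,0],0],
    [[23,-31.5,0],0],
    [[24.8,-37.8,0],0],
    [[26.1,-44.2,0],0],
  ],
)

```text
time: 15.88
tool_pos: [667.9, 60.3, 122.1]
tcp_rot: [-179.9, -0.0, -2.0]
ft_force: [-1.2, 6.0, 6.8]
finger_gap: 20.5
```

```bash
python3 - <<'E'
from h import *; import pickle
q=r.sense();print(q["tool_pos"],q["tcp_rot"],q["ft_force"],q["wrist_torque"],q["finger_gap"])
s=r.snapshot("side");pickle.dump(s,open("side8.pkl","wb"))
c=s["pixels"][230:330,260:380,::-1]; cv2.imwrite("pics/side8.png",cv2.convertScaleAbs(cv2.resize(c,None,fx=6,fy=6,interpolation=cv2.INTER_CUBIC),alpha=1.6))
E
```

```text
[667.9387131   60.29070686 122.07649146] [-1.79862054e+02 -2.08022249e-02 -1.96351146e+00] [-1.15154588  5.97866774  6.80324559] [ 1.17265495  0.40039707 -0.01758729] 20.49308689562966
```

View pics/side8.png

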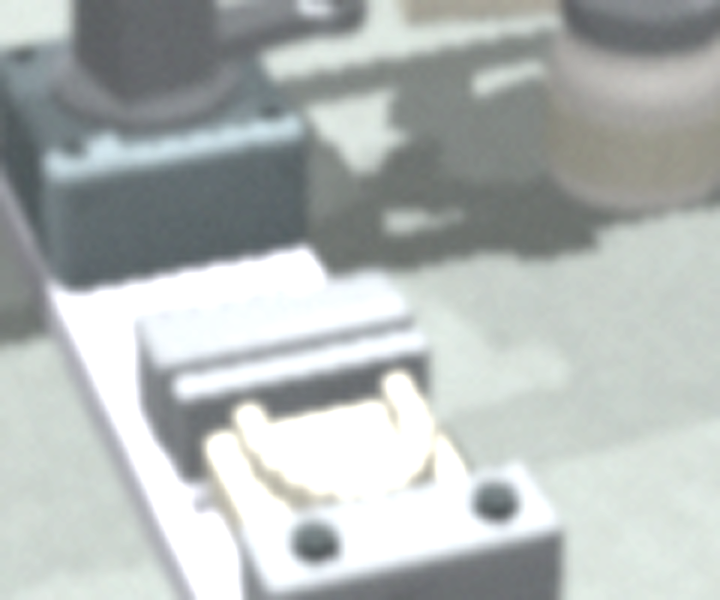

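Call:
drive_tool(
  moves=[
    [[0.6,-6.6,0],0],
    [[0.5,-13.1,0],0],
    [[-0.2,-19.7,0],0],
    [[-1.5,-26.1,0],0],
    [[-3.5,-32.4,0],0],
    [[-6,-38.4,0],0],
    [[-9.2,-44.2,0],0],
    [[-12.8,-49.6,0],0],
  ],
)

```text
time: 16.6
tool_pos: [656.4, 9.5, 122.4]
tcp_rot: [-179.9, -0.2, -2.0]
ft_force: [5.3, 3.2, 2.8]
finger_gap: 20.6
```

Call:
drive_tool(
  moves=[
    [[-4.2,-5.1,0],0],
    [[-8.9,-9.7,0],0],
    [[-14,-13.9,0],0],
    [[-19.5,-17.5,0],0],
    [[-25.4,-20.5,0],0],
    [[-31.5,-23,0],0],
    [[-37.8,-24.8,0],0],
    [[-44.2,-26.1,0],0],
  ],
)

```text
time: 17.27
tool_pos: [613.3, -17.5, 123.0]
tcp_rot: [180.0, -0.4, -2.0]
ft_force: [11.5, -1.3, 1.9]
finger_gap: 20.4
```

```bash
python3 - <<'E'
from h import *; import pickle
q=r.sense();print(q["tool_pos"],q["tcp_rot"],q["ft_force"],q["wrist_torque"],q["finger_gap"])
s=r.snapshot("side");pickle.dump(s,open("side9.pkl","wb"))
c=s["pixels"][230:330,260:380,::-1]; cv2.imwrite("pics/side9.png",cv2.convertScaleAbs(cv2.resize(c,None,fx=6,fy=6,interpolation=cv2.INTER_CUBIC),alpha=1.4))
E
```

```text
[613.33647835 -17.54347963 123.0007305 ] [179.9692319   -0.40771308  -2.03239423] [11.48490362 -1.26195256  1.8898964 ] [-0.07213265 -2.19861661 -0.02402807] 20.383554628363026
```

View pics/side9.png

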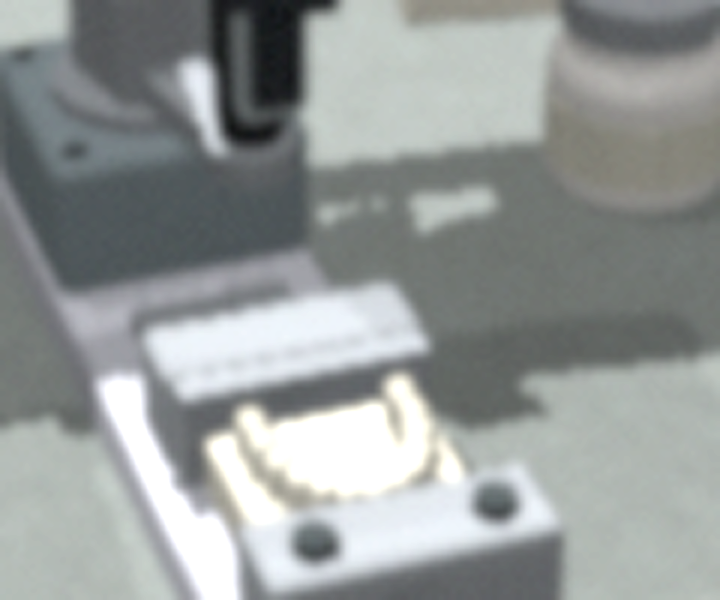

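The face now looks flush with the jaw body. The tangential force is 11.5 N, against 5–6 N at this angle before. I'll add a small extra nudge to confirm the stiffness.

Call:
drive_tool(
  moves=[
    [[-2,0,0],0],
    [[-4,0,0],0],
    [[-6,0,0],0],
    [[-8,0,0],0],
    [[-8,0,0],0],
    [[-8,0,0],0],
    [[-8,0,0],0],
    [[-8,0,0],0],
  ],
)

```text
time: 17.98
tool_pos: [604.5, -18.3, 122.7]
tcp_rot: [179.9, -0.2, -2.0]
ft_force: [4.6, -6.1, 4.0]
finger_gap: 20.4
```

```bash
python3 - <<'E'
from h import *; import pickle
q=r.sense();print(q["tool_pos"],q["tcp_rot"],q["ft_force"],q["wrist_torque"],q["finger_gap"])
s=r.snapshot("side");pickle.dump(s,open("side10.pkl","wb"))
c=s["pixels"][230:330,260:380,::-1]; cv2.imwrite("pics/side10.png",cv2.convertScaleAbs(cv2.resize(c,None,fx=6,fy=6,interpolation=cv2.INTER_CUBIC),alpha=1.4))
E
```

```text
[604.47182798 -18.34937232 122.74869612] [179.88530812  -0.24970214  -2.04708083] [ 4.60876124 -6.0653783   3.99536471] [-0.79970581 -0.89390835 -0.05357785] 20.389409670402998
```

View pics/side10.png

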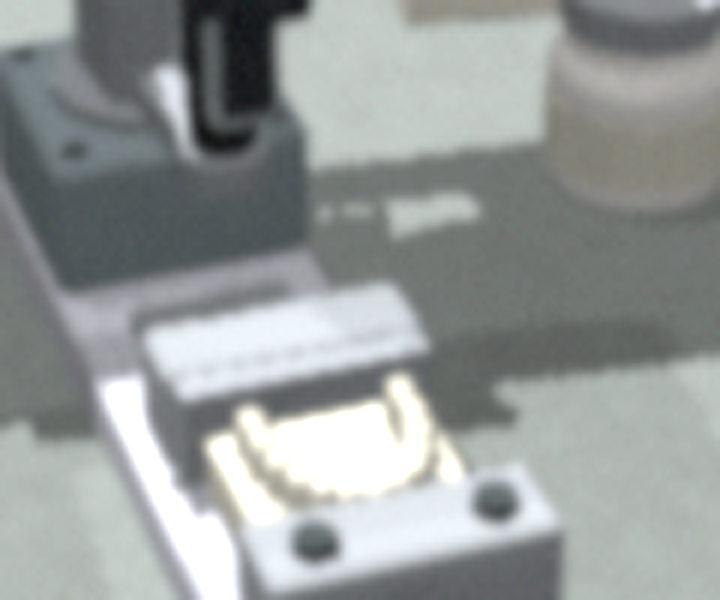

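Call:
drive_tool(
  moves=[
    [[-1,0,0],0],
    [[-2,0,0],0],
    [[-3,0.1,0],0],
    [[-4,0.2,0],0],
    [[-5,0.3,0],0],
    [[-6,0.4,0],0],
    [[-7,0.5,0],0],
    [[-8,0.6,0],0],
  ],
)

```text
time: 18.7
tool_pos: [596.8, -18.2, 122.8]
tcp_rot: [179.8, -0.3, -2.1]
ft_force: [5.5, -7.4, 4.3]
finger_gap: 20.7
```

```bash
python3 - <<'E'
from h import *; import pickle
q=r.sense();print(q["tool_pos"],q["ft_force"],q["wrist_torque"],q["finger_gap"])
s=r.snapshot("side");pickle.dump(s,open("side11.pkl","wb"))
o=[pickle.load(open(f"side{i}.pkl","rb"))["pixels"] for i in (8,9,10,11)]
# jaw shift by phase-correlation of jaw edge region
W=lambda p:cv2.cvtColor(p,cv2.COLOR_RGB2GRAY)[276:312,280:335].astype(np.float32)
for i,j in((0,1),(1,2),(2,3)):print(cv2.phaseCorrelate(W(o[i]),W(o[j])))
cv2.imwrite("pics/cmp.png",cv2.convertScaleAbs(np.hstack([cv2.resize(p[270:320,275:340,::-1],None,fx=4,fy=4,interpolation=cv2.INTER_CUBIC) for p in o[1:]]),alpha=1.3))
E
```

```text
[596.77725037 -18.24110043 122.84181596] [ 5.51326875 -7.43317076  4.26454563] [-1.20336283 -1.01969329  0.04907012] 20.73430199178895
((0.03229185037759663, 0.18374440197338515), 0.8529602938228183)
((0.008766324746872556, -0.045778776625429174), 0.9917928876700225)
((0.049369930600015266, 0.009633524849760988), 1.0022096967255627)
```

View pics/cmp.png

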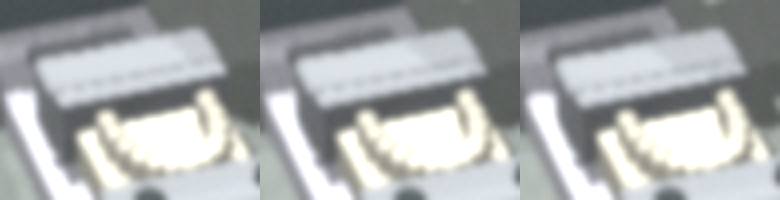

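The crank moved on another 14° or so with no visible jaw motion. That points to the clutch slipping, but the force read lower than expected (5.5 N). I'll wind 45° more to settle it, since a coupled jaw would advance 3.8 mm.

Call:
drive_tool(
  moves=[
    [[-6.6,0.5,0],0],
    [[-13.1,1.8,0],0],
    [[-19.4,4,0],0],
    [[-25.4,6.7,0],0],
    [[-31.1,10,0],0],
    [[-36.5,13.9,0],0],
    [[-41.5,18.3,0],0],
    [[-46.1,23.2,0],0],
  ],
)

```text
time: 19.42
tool_pos: [549.2, 6.4, 122.4]
tcp_rot: [180.0, -0.1, -2.0]
ft_force: [0.4, -2.2, 6.5]
finger_gap: 20.6
```

```bash
python3 - <<'E'
from h import *; import pickle
q=r.sense();print(q["tool_pos"],q["ft_force"],q["wrist_torque"],q["finger_gap"])
s=r.snapshot("side");pickle.dump(s,open("side12.pkl","wb"))
o=[pickle.load(open(f"side{i}.pkl","rb"))["pixels"] for i in (8,9,11,12)]
W=lambda p:cv2.cvtColor(p,cv2.COLOR_RGB2GRAY)[276:312,280:335].astype(np.float32)
for i,j in((0,1),(1,2),(2,3)):print(cv2.phaseCorrelate(W(o[i]),W(o[j])))
for y in(58,): 
  for c in(61,65): print(proj(s,[599-0.5,49-110-c,65]))
cv2.imwrite("pics/cmp2.png",cv2.convertScaleAbs(np.hstack([cv2.resize(p[225:325,260:350,::-1],None,fx=4,fy=4,interpolation=cv2.INTER_CUBIC) for p in (o[2],o[3])]),alpha=1.3))
E
```

```text
[549.16492303   6.39464822 122.35366131] [ 0.39305212 -2.19554473  6.51641096] [-0.26742951 -0.32415622  0.05115086] 20.5703662333719
((0.03229185037759663, 0.18374440197338515), 0.8529602938228183)
((0.03612279061222523, -0.04789791909156449), 0.9955155231334545)
((-0.0681506543579431, -0.1256182246393891), 0.8867972908196626)
[314.96073511 294.7853333 ]
[315.81622008 296.12298323]
```

View pics/cmp2.png

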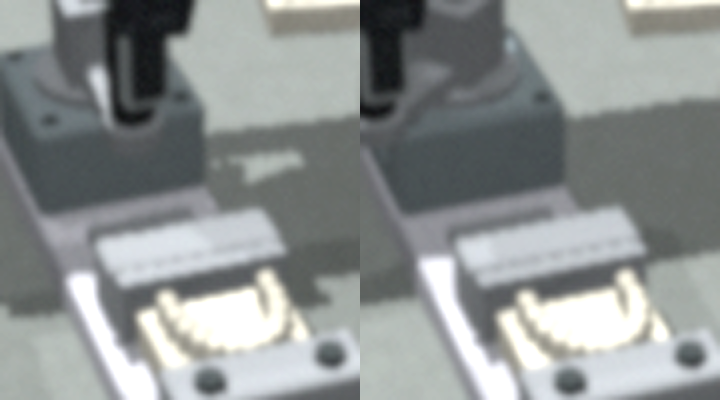

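```bash
python3 - <<'E'
from h import *; import pickle
s=pickle.load(open("side12.pkl","rb"))["pixels"]
cv2.imwrite("pics/s12.png",cv2.convertScaleAbs(cv2.resize(s[190:320,225:355,::-1],None,fx=4.6,fy=4.6,interpolation=cv2.INTER_CUBIC),alpha=1.6))
E
```

```text
(no output)
```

View pics/s12.png

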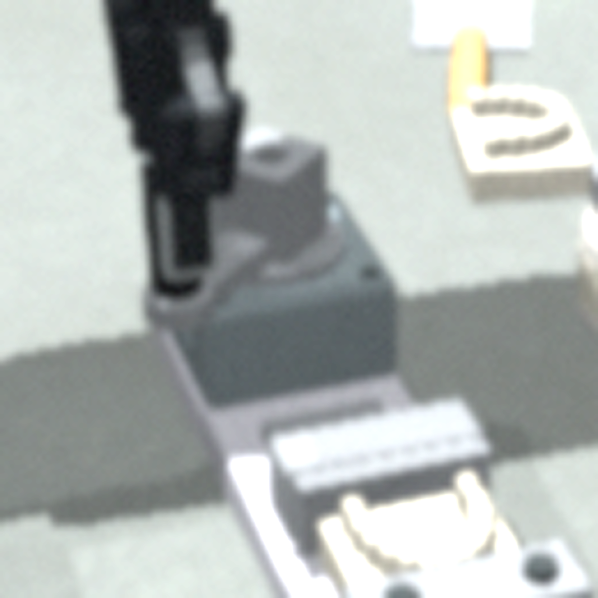

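Call:
drive_tool(
  moves=[
    [[-0.3,0.4,0],0],
    [[-0.7,0.8,0],0],
    [[-1,1.2,0],0],
    [[-1.3,1.5,0],0],
    [[-1.6,1.9,0],0],
    [[-2,2.3,0],0],
    [[-2.3,2.7,0],0],
    [[-2.6,3.1,0],0],
  ],
)

```text
time: 20.13
tool_pos: [546.9, 9.4, 122.3]
tcp_rot: [180.0, -0.1, -2.0]
ft_force: [1.0, -3.1, 6.4]
finger_gap: 20.6
```

Call:
drive_tool(
  moves=[
    [[-0.3,0.4,0],0],
    [[-0.6,0.8,0],0],
    [[-0.9,1.2,0],0],
    [[-1.2,1.6,0],0],
    [[-1.5,2,0],0],
    [[-1.8,2.4,0],0],
    [[-2.1,2.8,0],0],
    [[-2.4,3.2,0],0],
  ],
)

```text
time: 20.8
tool_pos: [544.7, 12.5, 122.3]
tcp_rot: [179.9, -0.2, -2.0]
ft_force: [3.2, -3.5, 5.8]
finger_gap: 20.4
```

Call:
drive_tool(
  moves=[
    [[-0.3,0.4,0],0],
    [[-0.6,0.8,0],0],
    [[-0.9,1.2,0],0],
    [[-1.1,1.6,0],0],
    [[-1.4,2,0],0],
    [[-1.7,2.5,0],0],
    [[-1.9,2.9,0],0],
    [[-2.1,3.3,0],0],
  ],
)

```text
time: 21.47
tool_pos: [542.8, 15.6, 122.3]
tcp_rot: [179.9, -0.2, -2.0]
ft_force: [4.5, -5.4, 5.5]
finger_gap: 20.6
```

The tangential force is rising with angle (3.0, 4.7, 7.0 N), so it re-stiffens after the clutch slip. I'll continue slowly.

Call:
drive_tool(
  moves=[
    [[-0.2,0.4,0],0],
    [[-0.5,0.9,0],0],
    [[-0.8,1.3,0],0],
    [[-1,1.7,0],0],
    [[-1.2,2.2,0],0],
    [[-1.5,2.6,0],0],
    [[-1.7,3,0],0],
    [[-1.9,3.5,0],0],
  ],
)

```text
time: 22.13
tool_pos: [541.0, 19.1, 122.3]
tcp_rot: [179.9, -0.2, -2.0]
ft_force: [4.4, -5.1, 4.1]
finger_gap: 20.5
```

Call:
drive_tool(
  moves=[
    [[-0.2,0.4,0],0],
    [[-0.5,0.9,0],0],
    [[-0.7,1.3,0],0],
    [[-0.9,1.8,0],0],
    [[-1.1,2.2,0],0],
    [[-1.3,2.7,0],0],
    [[-1.5,3.1,0],0],
    [[-1.6,3.6,0],0],
  ],
)

```text
time: 22.8
tool_pos: [539.5, 22.4, 122.3]
tcp_rot: [179.9, -0.2, -2.0]
ft_force: [5.2, -7.0, 4.2]
finger_gap: 20.4
```

Call:
drive_tool(
  moves=[
    [[-0.2,0.5,0],0],
    [[-0.4,0.9,0],0],
    [[-0.6,1.4,0],0],
    [[-0.8,1.8,0],0],
    [[-1,2.3,0],0],
    [[-1.2,2.8,0],0],
    [[-1.3,3.2,0],0],
    [[-1.5,3.7,0],0],
  ],
)

```text
time: 23.47
tool_pos: [538.1, 25.9, 122.3]
tcp_rot: [179.9, -0.2, -2.0]
ft_force: [6.6, -7.3, 3.5]
finger_gap: 20.5
```

Call:
drive_tool(
  moves=[
    [[-0.2,0.5,0],0],
    [[-0.4,0.9,0],0],
    [[-0.5,1.4,0],0],
    [[-0.7,1.9,0],0],
    [[-0.9,2.4,0],0],
    [[-1,2.8,0],0],
    [[-1.1,3.3,0],0],
    [[-1.3,3.8,0],0],
  ],
)

```text
time: 24.13
tool_pos: [536.9, 29.5, 122.4]
tcp_rot: [179.9, -0.2, -2.0]
ft_force: [6.7, -8.8, 3.1]
finger_gap: 20.7
```

```bash
python3 - <<'E'
from h import *; import pickle
q=r.sense();print(q["tool_pos"],q["ft_force"],q["wrist_torque"],q["finger_gap"])
s=r.snapshot("side");pickle.dump(s,open("side13.pkl","wb"))
o=[pickle.load(open(f"side{i}.pkl","rb"))["pixels"] for i in (8,9,11,12,13)]
W=lambda p:cv2.cvtColor(p,cv2.COLOR_RGB2GRAY)[276:312,280:335].astype(np.float32)
for i,j in((0,1),(1,2),(1,3),(1,4),(3,4)):print(cv2.phaseCorrelate(W(o[i]),W(o[j])))
cv2.imwrite("pics/s13.png",cv2.convertScaleAbs(np.hstack([cv2.resize(p[265:325,270:350,::-1],None,fx=5,fy=5,interpolation=cv2.INTER_CUBIC) for p in (o[0],o[4])]),alpha=1.4))
E
```

```text
[536.91368676  29.48838251 122.35821966] [ 6.6688181  -8.76624218  3.10886878] [-1.60864249 -1.30928769 -0.01739546] 20.662401350960742
((0.03229185037759663, 0.18374440197338515), 0.8529602938228183)
((0.03612279061222523, -0.04789791909156449), 0.9955155231334545)
((-0.056662287295736746, -0.14361959051828777), 0.8949149092038472)
((0.0630702329092685, -0.05627206724793865), 0.8288869265053007)
((0.0003781628623293898, -0.026904377140880342), 0.8522315288031542)
```

View pics/s13.png

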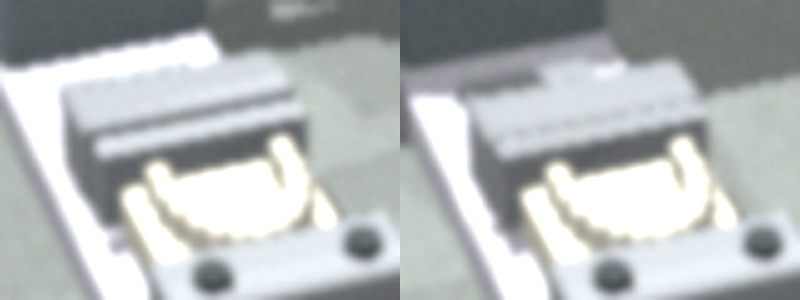

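The face plate is flush with the moving jaw (the groove at left has closed at right), the cast bears on both jaws, and the crank resists with about 10 N while the jaw stands still. I'll release and lift away.

Call:
drive_tool(
  moves=[
    [[0,0,0],0],
    [[0,0,0],0],
    [[0,0,0],0],
    [[0,0,0],0],
    [[0,0,0],0],
    [[0,0,0],0],
    [[0,0,0],0],
    [[0,0,0],0],
  ],
  fingers=60,
)

```text
time: 24.85
tool_pos: [535.0, 31.3, 121.2]
tcp_rot: [-180.0, 0.0, -2.0]
ft_force: [-0.4, -0.3, 0.3]
finger_gap: 60.1
```

Call:
drive_tool(
  moves=[
    [[0,0,4],0],
    [[0,0,12],0],
    [[0,0,25],0],
    [[0,0,45],0],
    [[0,0,70],0],
    [[0,0,90],0],
    [[-20,0,100],0],
    [[-40,0,105],0],
  ],
)

```text
time: 25.52
tool_pos: [496.5, 31.0, 230.5]
tcp_rot: [180.0, -0.3, -2.0]
ft_force: [-0.9, -0.3, -0.9]
finger_gap: 59.9
```

Call:
drive_tool(
  moves=[
    [[-15,-25,0],0],
    [[-30,-55,0],0],
    [[-45,-90,0],0],
    [[-60,-125,0],0],
    [[-70,-160,0],0],
    [[-75,-195,0],0],
    [[-75,-230,0],0],
    [[-75,-260,0],0],
  ],
)

```text
time: 26.18
tool_pos: [419.8, -231.3, 228.4]
tcp_rot: [179.9, -0.1, -2.1]
ft_force: [0.2, 1.0, 0.0]
finger_gap: 59.7
```

```bash
python3 - <<'E'
from h import *; import pickle
q=r.sense();print(q["time"],q["tool_pos"],q["ft_force"],q["finger_gap"])
s=r.snapshot("side");t=r.snapshot("top")
pickle.dump(t,open("topE.pkl","wb"));pickle.dump(s,open("sideE.pkl","wb"))
cv2.imwrite("pics/topE.png",t["pixels"][:,:,::-1])
cv2.imwrite("pics/sideE.png",cv2.convertScaleAbs(cv2.resize(s["pixels"][190:330,225:395,::-1],None,fx=4.2,fy=4.2,interpolation=cv2.INTER_CUBIC),alpha=1.4))
E
```

```text
26.1833 [ 419.81198313 -231.33302049  228.39061328] [0.17915028 0.98782137 0.03117482] 59.664864163011856
```

View pics/topE.png

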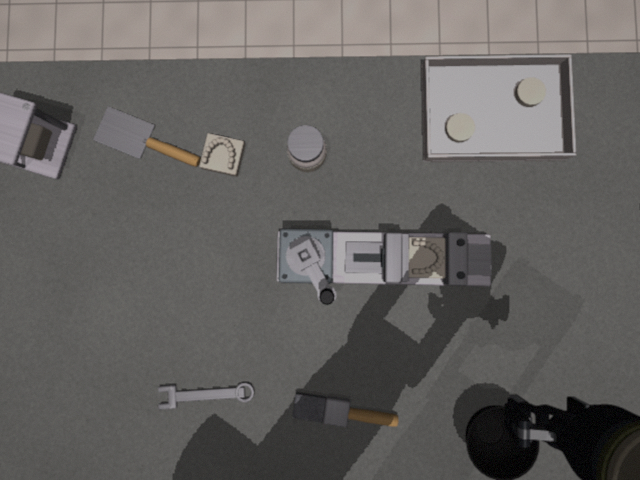

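View pics/sideE.png

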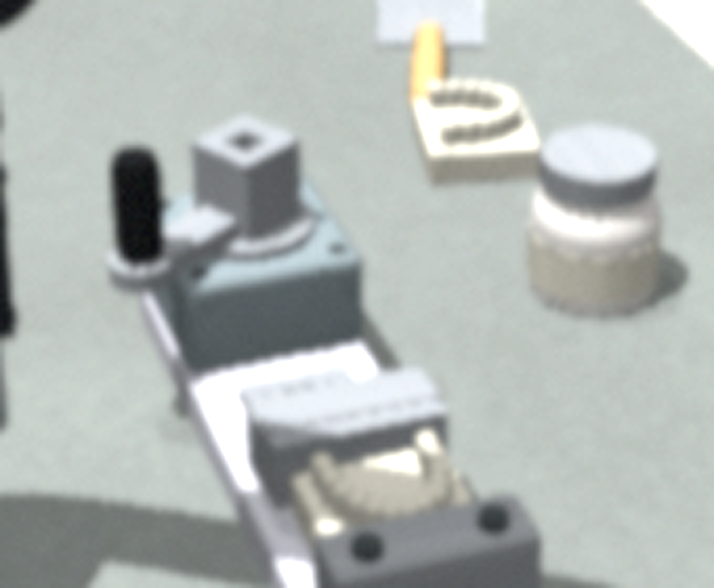

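```bash
python3 - <<'E'
from h import *; import pickle
t0=pickle.load(open("top0.pkl","rb"))["pixels"];T=pickle.load(open("topE.pkl","rb"));t=T["pixels"];s=pickle.load(open("sideE.pkl","rb"))
o=[pickle.load(open(f"side{i}.pkl","rb"))["pixels"] for i in (8,9,13)]+[s["pixels"]]
W=lambda p:cv2.equalizeHist(cv2.cvtColor(p,cv2.COLOR_RGB2GRAY)[276:300,275:335]).astype(np.float32)
for i in range(3):print(cv2.phaseCorrelate(W(o[i]),W(o[3])))
a=cv2.resize(t0[220:295,330:480,::-1],None,fx=5,fy=4,interpolation=cv2.INTER_CUBIC);b=cv2.resize(t[220:295,350:500,::-1],None,fx=5,fy=4,interpolation=cv2.INTER_CUBIC)
cv2.imwrite("pics/tcmp.png",cv2.convertScaleAbs(np.vstack([a,b])[:600],alpha=1.6))
cv2.imwrite("pics/scmp.png",cv2.convertScaleAbs(np.hstack([cv2.resize(p[265:325,270:350,::-1],None,fx=5,fy=5,interpolation=cv2.INTER_CUBIC) for p in (o[2],o[3])]),alpha=1.6))
E
```

```text
((0.17541104904306692, 0.03627261741593024), 0.8296578501661619)
((0.039505357815887265, -0.0013740326384876766), 0.49848417772187126)
((-0.15589452162866735, -0.10771950666669916), 0.7630276900198725)
```

View pics/tcmp.png

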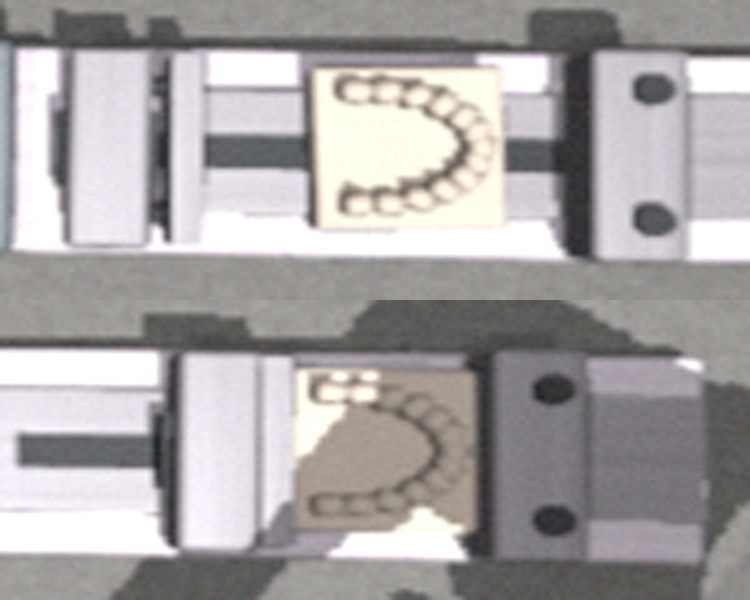

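View pics/scmp.png

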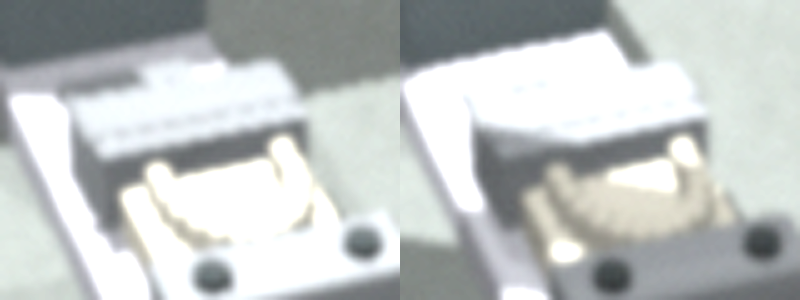

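The top view shows the groove between jaw and face gone, the cast flat between face and fixed jaw, and the jar and spare cast where they were. Handing in.

```bash
python3 -c "
from bench import r
print(r.hand_in())"
```

```text
the job is handed in; nothing more can be done
None
```

I fitted the crank onto the square shaft, down onto the shoulder, and wound it clockwise by the handle until the vise clamped the cast and the crank went stiff. I then let go, backed the arm away and handed in at about 26 s of the 64 s allowed.

**Last checks that agreed:**
- **Face:** the groove between the moving jaw and its springy face has closed, so the face looks fully in.
- **Cast:** it lies flat against both jaws.
- **Crank:** it is still seated on the shoulder.
- **Bystanders:** the jar and spare cast look unmoved in the before and after top views.
- **Arm:** it was clear of everything, with contact forces near zero.

**What did not fit so neatly:**
- **Force at the handle:** it reached 11.5 N, then read only 2–6 N over the next 60° or so. The jaw did not visibly move, so I took this as the clutch slipping. Turning slowly on, it climbed back to about 10 N.
- **Springback:** on release the crank turned back roughly 15° in the pictures. The jaw moved less than about 0.2 px, so I took that as clutch wind-up rather than the vise loosening.
- **Face travel:** I judged "fully in" from the pictures and the stiffness, not from a direct measurement.

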